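# Seat the tea tin's inner lid and hold off its outer lid

## Robot

A 6-joint arm with a two-finger parallel gripper is mounted at the origin on the work surface. World frame = base frame: x ahead of the robot, y to its left, z up, the work surface at z = 0. Lengths are in m, angles in rad, forces in N, time in s.
With the tool pointing down it reaches from about 0.3 to 0.85 m from the base axis. Payload 5.4 kg.
Tool frame: the origin (TCP) lies midway between the tips of the shut fingers; the grasp point (between the pads) lies 19 mm behind it; z points along the fingers, y is the direction in which the jaws open and shut (so a half turn about z gives the same grasp; the last joint's range is limited). The gripper opens to 85 mm and grips with 20 to 120 N. Pads are 22 mm wide; open, the fingers measure 114 mm over their backs; the gripper's body (76 mm by 85 mm) begins 54 mm behind the grasp point. The pads swing forward as they close: fully open they stand 13 mm farther back than shut.
Start: joints at [0.956, 0.158, 1.597, -0, 1.386, -0.21], TCP at [0.226, 0.529, 0.231] pointing down, gripper open.
Joint ranges: [-2.91, 2.91], [-0.94, 2.29], [0.18, 2.7], [-1.29, 4.43], [0.17, 2.64], [-3, 3]. Speed limits (rad/s): [2.57, 2.57, 3.14, 3.14, 3.14, 3.14].

## Interface

Orientations are given as a unit quaternion [x, y, z, w].
In Python, from plant import get_state, cams, bot gives the robot as it stands. The module is installed in compiled form; this text tells all that it offers.
- The arm moves only by the tool step_arm, never from a script. Its argument "series" is a list that holds one entry, the list of rows, each a list of 7 numbers: the opening, from 0 (shut) to 1 (fully open), then the shift along the tool's x, y, z in units of 50 mm (1.0 is 50 mm), then the turn, a rotation vector about the tool's x, y, z in rad. In form: [[[gripper, tx, ty, tz, wx, wy, wz], ...]]. A call has 1 to 10 rows; each row is the pose to reach, as a shift and turn from the pose commanded when the call began, along the tool's axes at that moment; what a row does not reach only later rows make up. A row lasts 1/10 s, in which the tool goes at most 50 mm and 8.59 degrees, less where a joint would pass 70% of its speed; a pose out of reach is approached as far as the arm can. A call with a gripper value outside its range is refused whole. The fingers move at their own pace and stop on an object; the grip force is fixed at half the most. Time passes only in rows, so rows that repeat a pose let the fingers close. It gives the time, the measured TCP pose, the force and the opening at its end, in the units of the state.
- get_state(): the state, without advancing time (a new reading comes with each control period).
- cams.capture(name): name is "scene" or "top" or "wrist"; returns the picture (384x512x3 uint8, blue, green, red); there is no depth.
- cams.camera_info(name): a dict with "intrinsics" (3x3 intrinsics, pixels), "k1" (the pictures are not rectified: a ray, as slopes to the right and down, at radius r is drawn at 1 + k1 r^2 times it, then the intrinsics apply), "rvec" (rotation vector, rad) and "tvec" (3), from world to camera coordinates, as OpenCV has them. Camera axes: x right, y down, z forward; pixel columns grow to the right and rows downward; lengths in m; the calibration is good to about 2 mm. A picture is of the moment at which its call begins: read the wrist's pose just before it. camera_info takes no time and is no camera call; for the wrist camera it gives the pose at the moment of the call.
- bot.sign_off(): hands the job in, once; it reports no verdict.
The state is a dict: "time_s": time; "joint_positions": joint angles; "qd": joint speeds; "joint_torque": joint torques, N m; "eef_pos": TCP position; "eef_rot": TCP orientation; "ft_force": force on the tool from outside, world axes, zero at the start; "moment": the same for the moment, N m; "gripper_width": finger opening in m.
Only numpy, scipy, OpenCV 4.12 (cv2) and the standard library are available. Lean on these libraries where they do the work, as an engineer would, in place of code of your own. Each camera call takes 0.05 s, during which the arm holds its last target. There are 200 camera calls.

## Task

The tea tin stands open on the sorting table, its two lids beside it as a pair with the inner lid carried up inside the outer one. Pick the pair up by the knob, keep it level, lower it onto the tin and press it fully down so that the inner lid sits home in the neck; then lift the outer lid off alone, leaving the inner lid shut and never touching it, and finish still holding the outer lid level, about 10 cm straight above the closed tin. The tin stays standing where it is, and the mug, the book and the jar are left alone.

Things in the scene. Friction and masses are not known exactly. Their poses are not given: they have to be found in the camera images.
- tin: Open round teal tea tin with a cream band, loose on the table, 0.45 kg. Body 90 mm wide, 85 mm high; on this shoulder a steel neck, 79 mm outside, 75 mm inside, rises 24 mm to the rim at 109 mm. 2.5 mm below the rim a seat ring in the neck (63 mm hole) carries the inner lid. Origin: centre of its underside; z up its axis.
- outer_lid: Teal cap, 0.16 kg, standing on the table; skirt 90 mm outside, 86 mm inside, flat top 40 mm up. Origin: centre of the skirt's lower edge; z up; 85 mm above the tin's origin when fully down on its shoulder. Four spring tabs inside carry the inner lid; over the last 20 mm down the neck forces them out (under 10 N), freeing it onto its seat; they do not catch it as the cap goes up.
- outer_lid_knob (a point): The grasping point of the outer lid: on the axis of the round knob (24 mm in diameter from 50 to 74 mm above the skirt's lower edge, narrower foot below that on the flat top at 40 mm), 62 mm above the skirt's lower edge. z up along the lid's axis.
- inner_lid: Brass inner lid, 0.06 kg, hidden inside the outer lid at the start. Flange 72 mm wide, 2.5 mm thick; below it a tapered plug 58 mm wide, 12 mm deep; above it a small knob 21 mm wide, 9 mm high. Origin: centre of the plug's underside; z up. Carried in the outer lid it is 6 mm above that lid's origin; home in the tin 94.5 mm above the tin's.
- inner_lid_top (a point): Centre of the upper face of the inner lid's flange, 14.5 mm above the origin of the inner lid; home in the tin it is flush with the tin's rim, 109 mm above the tin's origin. z up along the lid's axis.
- mug: White mug, 82 mm in diameter, 92 mm high, a bystander. Origin: centre of its underside.
- book: Plum paperback lying flat, 128 x 196 x 26 mm, a bystander. Origin: centre of its underside.
- jar: Amber glass jar with a yellow lid, 68 mm in diameter, 95 mm high, a bystander. Origin: centre of its underside.
Not all that is in view belongs to the job. What is shaped like the outer_lid but green or purple is not meant.

How it is judged:
By the outcome, as a careful person would: the job done as asked, in the order asked, and still so for the second after the job is handed in, while the arm keeps its last pose, push and grip.
It also fails if it takes over 42 s, if anything falls off the work surface, if the arm or the gripper's body presses on something with over 40 N, if the wrist force passes 120 N, or if a joint passes its speed limit or range.

## Working session

There is one attempt and no reset: what is moved stays moved. The work goes in short steps, Python scripts to look and compute and a tool call to move; the robot and the scene stay as the last step left them, time stands still between calls to the robot, and variables do not carry over. Pictures are saved under pics/ and viewed, about 8 in all and at most 12, crops included, and the job is handed in when it is done.

Besides the shell and the picture viewer there is one more tool, called after "Request:" as name(argument=value, ...), one argument or row to a line, values as JSON. step_arm: Moves the arm, as the interface text tells. Its arguments: {"type":"object","properties":{"series":{"type":"array"}},"required":["series"]}

```bash
mkdir -p pics; cat > h.py <<'E'
import numpy as np, cv2
from plant import get_state, cams, bot
def info(n):
    i=cams.camera_info(n); R=cv2.Rodrigues(np.array(i["rvec"],float))[0]
    return np.array(i["intrinsics"],float),float(i["k1"]),R,np.array(i["tvec"],float).ravel()
def ray(I,u,v):
    K,k1,R,t=I
    p=cv2.undistortPoints(np.array([[[u,v]]],float),K,np.array([k1,0,0,0,0.]))[0,0]
    return -R.T@t, R.T@np.array([p[0],p[1],1.])
def onplane(I,u,v,z):
    c,d=ray(I,u,v); return c+d*(z-c[2])/d[2]
def proj(I,X):
    K,k1,R,t=I
    return cv2.projectPoints(np.array(X,float).reshape(-1,1,3),cv2.Rodrigues(R)[0],t,K,np.array([k1,0,0,0,0.]))[0][:,0]
E
python3 - <<'E'
from h import *
a=cams.capture("scene");b=cams.capture("top");
cv2.imwrite("pics/scene0.png",a);cv2.imwrite("pics/top0.png",b)
cv2.imwrite("pics/both.png",cv2.resize(np.vstack([a,b]),None,fx=.78,fy=.78))
for n in("scene","top","wrist"):
    K,k1,R,t=info(n);print(n,K[0,0],k1,-R.T@t,R[2])
print(get_state())
E
```

```text
scene 412.6228569067303 -0.15356037572062395 [ 1.38220648 -0.23718608  0.68481536] [-0.76818694  0.22898843 -0.59787383]
top 487.92403026553103 -0.08452803083037727 [0.43866043 0.01505506 1.14522265] [ 0.13963493 -0.02566284 -0.98987045]
wrist 341.2648782784046 -0.07386470688379569 [0.16494467 0.55322102 0.37304177] [ 0.24182575 -0.10584667 -0.96452931]
{'time_s': 0.1, 'joint_positions': array([ 9.55869505e-01,  1.59018891e-01,  1.59813656e+00,  2.12823264e-05,
        1.38619841e+00, -2.10082463e-01]), 'qd': array([ 0.00027013, -0.00228181, -0.00441039, -0.00031955,  0.00130236,
        0.00179521]), 'joint_torque': array([-7.24052315e-04, -3.96993041e+01, -3.32337141e+01, -2.15981468e-04,
        4.24661790e-03,  1.54418609e-05]), 'eef_pos': array([0.22615627, 0.52805518, 0.23038174]), 'eef_rot': array([ 2.01044487e-01,  9.79581716e-01, -8.02546307e-04, -3.62620331e-04]), 'ft_force': array([ 0.89457363, -0.33127714, -0.41504147]), 'moment': array([-0.01825768, -0.01589226, -0.03715727]), 'gripper_width': 0.08536971118892873}
```

View pics/both.png

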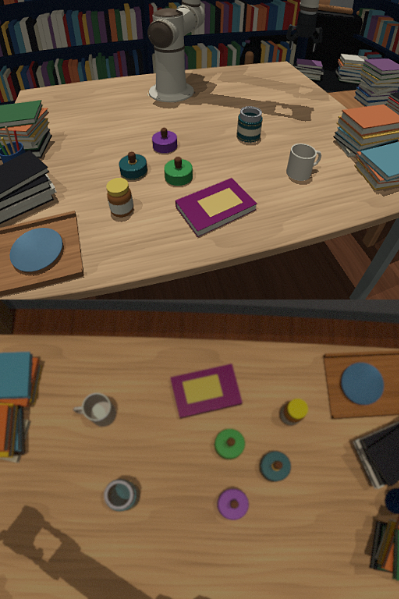

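Lids in top0 (full-resolution pixels): teal at about (353,213), green at (295,185) and purple at (298,262). The teal one fits the outer lid. The open tin is at about (154,249). Next I'll segment them and confirm with one enlarged crop.

```bash
python3 - <<'E'
from h import *
b=cv2.imread("pics/top0.png");a=cv2.imread("pics/scene0.png")
def crop(im,u,v,r=40):
    return cv2.resize(im[v-r:v+r,u-r:u+r],(390,390),interpolation=cv2.INTER_CUBIC)
s=cv2.hconcat([crop(b,353,213),crop(b,154,249)])
cv2.imwrite("pics/c1.png",s)
I=info("top")
hsv=cv2.cvtColor(b,cv2.COLOR_BGR2HSV)
print("hsv lid",hsv[213,340],hsv[225,353],"tin",hsv[249,138],hsv[266,154])
m=cv2.inRange(hsv,(80,60,20),(110,255,255))
for c in cv2.findContours(m,cv2.RETR_EXTERNAL,cv2.CHAIN_APPROX_NONE)[0]:
    if cv2.contourArea(c)>60:
        (u,v),r=cv2.minEnclosingCircle(c); print((u,v),r,cv2.contourArea(c),onplane(I,u,v,.03),onplane(I,u,v,.1))
E
```

```text
hsv lid [83 76 81] [89 83 77] tin [18 64 68] [ 10  23 133]
(505.0294189453125, 264.5392150878906) 10.355423927307129 85.0 [ 0.43595911 -0.59869067  0.03      ] [ 0.43612866 -0.56016724  0.1       ]
(353.2211608886719, 213.38461303710938) 18.4262638092041 972.0 [ 0.54747523 -0.2348425   0.03      ] [ 0.54064518 -0.21915699  0.1       ]
(22.5, 176.0833282470703) 18.090349197387695 61.5 [0.61172356 0.53719958 0.03      ] [0.60086078 0.50442575 0.1       ]
(464.0, 107.5) 27.735456466674805 2128.5 [ 0.81392923 -0.51067696  0.03      ] [ 0.79037446 -0.47767795  0.1       ]
(18.5, 97.0) 34.39849853515625 2075.0 [0.80322172 0.56691962 0.03      ] [0.78033903 0.53228033 0.1       ]
```

View pics/c1.png

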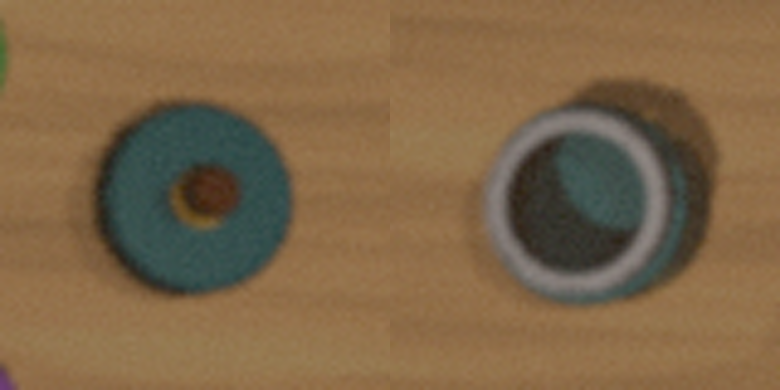

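The crop confirms it: the left object is the teal cap with its brown knob (cap centre at about (353.6,213.8)). The right one is the open teal tin with its steel neck ring, centred at about (152.4,250).

```bash
cat >> h.py <<'E'
def tri(obs):
    A=np.zeros((3,3));b=np.zeros(3);rs=[]
    for I,u,v in obs:
        c,d=ray(I,u,v);d=d/np.linalg.norm(d);P=np.eye(3)-np.outer(d,d);A+=P;b+=P@c;rs.append((c,P))
    X=np.linalg.solve(A,b);return X,[np.linalg.norm(P@(X-c)) for c,P in rs]
def totool(dx):
    from scipy.spatial.transform import Rotation as Ro
    return Ro.from_quat(get_state()["eef_rot"]).inv().apply(dx)/.05
E
python3 - <<'E'
from h import *
I=info("top");S=info("scene")
print("lidtop",onplane(I,353.6,213.8,.04),"knob",onplane(I,356.1,212,.074),"rim",onplane(I,152.4,250,.109))
for n,(u,v),z in[("green",(295,185),.05),("purple",(298,262),.05),("jar",(379,142),.095),("mug",(124,138),.09)]: print(n,onplane(I,u,v,z))
L=onplane(I,353.6,213.8,.04);T=onplane(I,152.4,250,.109)
a=cv2.imread("pics/scene0.png")
pl=proj(S,[[L[0],L[1],.074],[L[0],L[1],.04]]);pt=proj(S,[[T[0],T[1],.109],[T[0],T[1],0.085]]);print(pl,pt)
def crop(u,v,r=32):
    u,v=int(u),int(v);print("origin",u-r,v-r);return cv2.resize(a[v-r:v+r,u-r:u+r],(390,390),interpolation=cv2.INTER_CUBIC)
cc=[]
for p in (pl[1],pt[0]): cc.append(crop(*p))
cv2.imwrite("pics/c2.png",cv2.hconcat(cc))
G=np.array([L[0],L[1],.20]);print("to lid, tool units",totool(G-get_state()["eef_pos"]))
E
```

```text
lidtop [ 0.54556689 -0.23348175  0.04      ] knob [ 0.5464496  -0.23146781  0.074     ] rim [0.45010253 0.20809678 0.109     ]
green [ 0.60669783 -0.09646463  0.05      ]
purple [ 0.43313538 -0.10602252  0.05      ]
jar [ 0.70277245 -0.27901245  0.095     ]
mug [0.69443617 0.28847954 0.09      ]
[[167.19725618 196.04910239]
 [168.85651206 206.84556477]] [[320.44355908 142.72217429]
 [319.64849825 150.02453638]]
origin 136 174
origin 288 110
to lid, tool units [-11.87111445 -11.48227702   0.62276094]
```

View pics/c2.png

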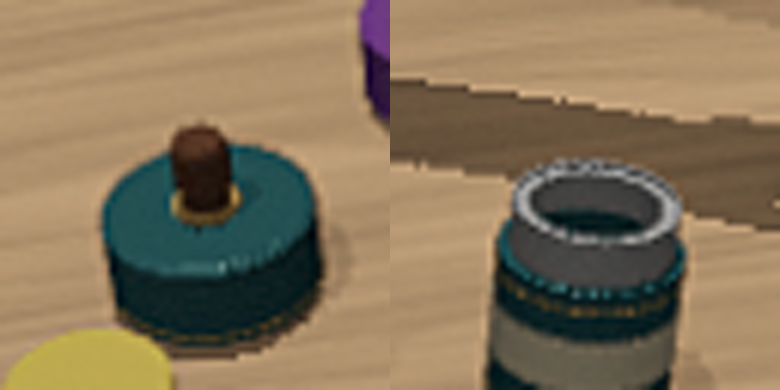

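The scene crop shows the cap top at about (170.5,208.6) and the rim at (322,143.2). Both sit about 1.6 px off the top-view prediction and on the same side, which fits calibration error. I'll check the tin with the wrist camera on the way.

Request:
step_arm(
  series=[
    [[1,-0.3,-0.2,0,0,0,0],[1,-1.0,-0.6,0,0,0,0],[1,-1.8,-1.1,0,0,0,0],[1,-2.6,-1.6,0,0,0,0],[1,-3.4,-2.1,0,0,0,0],[1,-4.2,-2.6,0,0,0,0],[1,-5.0,-3.1,0,0,0,0],[1,-5.8,-3.6,0,0,0,0],[1,-6.4,-3.95,0,0,0,0],[1,-6.6,-4.1,0,0,0,0]],
  ],
)

```text
time_s: 1.1
eef_pos: [0.4504, 0.2075, 0.231]
eef_rot: [0.203, 0.979, -0.0, -0.0]
ft_force: [-0.4, 0.0, 0.1]
gripper_width: 0.0854
```

Request:
step_arm(
  series=[
    [[1,0,0,0,0,0,0],[1,0,0,0,0,0,0],[1,0,0,0,0,0,0]],
  ],
)

```text
time_s: 1.4
eef_pos: [0.4482, 0.2114, 0.2311]
eef_rot: [0.2, 0.98, 0.0, -0.0]
ft_force: [-0.6, -0.3, -0.3]
gripper_width: 0.0856
```

```bash
python3 - <<'E'
from h import *
s=get_state();print(s["time_s"],s["eef_pos"],s["eef_rot"],abs(s["qd"]).max())
I=info("wrist");w=cams.capture("wrist");cv2.imwrite("pics/w1.png",w)
print(proj(I,[[.4501,.2081,.109]]))
np.save("w1.npy",np.array([*I[0].ravel(),I[1],*I[2].ravel(),*I[3]]))
G=np.array([.5456,-.2335,.20]);print("to lid",totool(G-s["eef_pos"]))
E
```

```text
1.4 [0.44815907 0.21138425 0.2311302 ] [ 2.00065027e-01  9.79782560e-01  1.17427793e-04 -3.26834296e-04] 0.0038013962597927588
[[261.84157617 184.40728923]]
to lid [-5.28041157 -7.42210086  0.61967814]
```

View pics/w1.png

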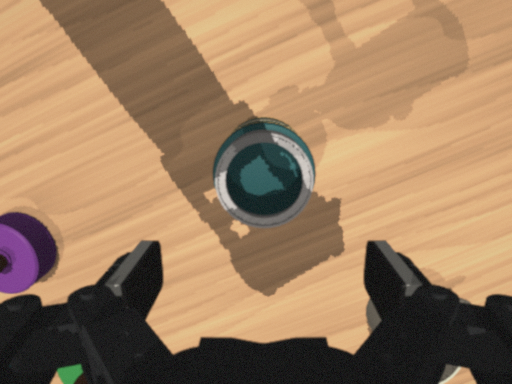

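The wrist view shows the tin's rim ring centred near (263.5,178.5), against a prediction of (262,184). I'll fit the ring in both views and intersect the rays.

```bash
python3 - <<'E'
from h import *
W=info("wrist");T=info("top")
def ring(im,u,v,r,tag):
    hsv=cv2.cvtColor(cv2.GaussianBlur(im,(3,3),0),cv2.COLOR_BGR2HSV)
    m=((hsv[...,1]<50)&(hsv[...,2]>75)).astype(np.uint8)*255
    k=np.zeros_like(m);cv2.circle(k,(u,v),r,255,-1);m&=k
    c=max(cv2.findContours(m,cv2.RETR_EXTERNAL,cv2.CHAIN_APPROX_NONE)[0],key=len)
    h=cv2.convexHull(c);e=cv2.fitEllipse(h);print(tag,e,len(h))
    o=im.copy();cv2.ellipse(o,e,(0,0,255),1);return e,o[v-80:v+80,u-80:u+80]
e1,o1=ring(cv2.imread("pics/w1.png"),263,178,58,"w")
e2,o2=ring(cv2.imread("pics/top0.png"),152,250,23,"t")
print(onplane(W,*e1[0],.109),onplane(T,*e2[0],.109))
print(tri([(W,*e1[0]),(T,*e2[0])]), tri([(W,*e1[0]),(T,*e2[0]),(info("scene"),322,143.2)]))
cv2.imwrite("pics/c3.png",cv2.resize(cv2.hconcat([o1,o2]),None,fx=2.4,fy=2.4))
E
```

```text
w ((264.0632629394531, 178.69969177246094), (95.64936828613281, 100.73643493652344), 76.09589385986328) 43
t ((153.29197692871094, 250.93447875976562), (38.415367126464844, 40.41412353515625), 148.9441375732422) 24
[0.44656962 0.211552   0.109     ] [0.44820426 0.20611462 0.109     ]
(array([0.44914282, 0.2095407 , 0.09391811]), [np.float64(0.0010199924963719205), np.float64(0.0010199924963718997)]) (array([0.44829567, 0.21055565, 0.10527886]), [np.float64(0.0010710327194275), np.float64(0.0036930285892562854), np.float64(0.0032615535046713)])
```

View pics/c3.png

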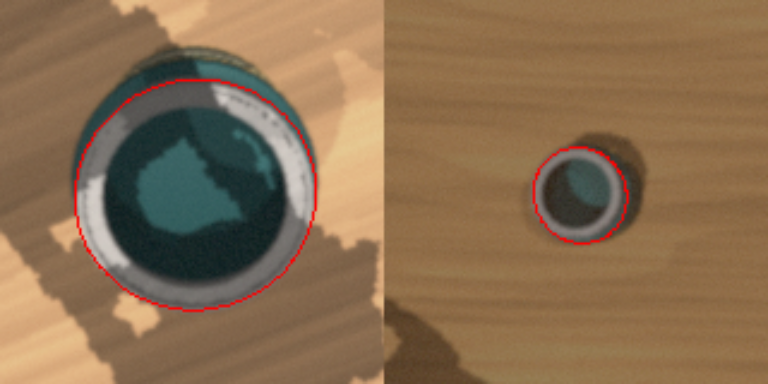

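The wrist and top views put the rim within about 5 mm of each other, near (0.448,0.210). I'll look at the lid from the same relative pose so the wrist camera's bias cancels between the two.

Request:
step_arm(
  series=[
    [[1,-0.3,-0.4,0.05,0,0,0],[1,-0.75,-1.05,0.2,0,0,0],[1,-1.3,-1.85,0.3,0,0,0],[1,-1.85,-2.6,0.5,0,0,0],[1,-2.4,-3.4,0.6,0,0,0],[1,-2.95,-4.15,0.8,0,0,0],[1,-3.5,-4.95,0.9,0,0,0],[1,-4.1,-5.75,1.1,0,0,0],[1,-4.7,-6.6,1.2,0,0,0],[1,-5.2,-7.3,1.35,0,0,0]],
  ],
)

```text
time_s: 2.45
eef_pos: [0.5451, -0.2289, 0.1639]
eef_rot: [0.2, 0.98, -0.0, 0.0]
ft_force: [0.2, 0.0, 0.0]
gripper_width: 0.0854
```

Request:
step_arm(
  series=[
    [[1,-0.05,-0.1,0.03,0,0,0],[1,-0.05,-0.1,0.03,0,0,0],[1,-0.05,-0.1,0.03,0,0,0],[1,-0.05,-0.1,0.03,0,0,0]],
  ],
)

```text
time_s: 2.85
eef_pos: [0.5448, -0.2315, 0.1627]
eef_rot: [0.2, 0.98, 0.0, 0.0]
ft_force: [-0.2, -0.2, 0.2]
gripper_width: 0.0854
```

```bash
python3 - <<'E'
from h import *
s=get_state();print(s["time_s"],s["eef_pos"],s["eef_rot"])
W=info("wrist");w=cams.capture("wrist");cv2.imwrite("pics/w2.png",w)
p=proj(W,[[.5456,-.2335,.04]])[0];print(p)
hsv=cv2.cvtColor(cv2.GaussianBlur(w,(3,3),0),cv2.COLOR_BGR2HSV)
print(hsv[int(p[1]),int(p[0])-35],hsv[int(p[1]),int(p[0])])
m=cv2.inRange(hsv,(80,90,50),(102,255,255))
c=max(cv2.findContours(m,cv2.RETR_EXTERNAL,cv2.CHAIN_APPROX_NONE)[0],key=cv2.contourArea)
h=cv2.convexHull(c);e=cv2.fitEllipse(h);print(e,onplane(W,*e[0],.04))
cv2.ellipse(w,e,(0,0,255),1)
b=cv2.inRange(hsv,(0,80,20),(15,255,130));k=np.zeros_like(b);cv2.circle(k,(int(p[0]),int(p[1])),45,255,-1)
c=max(cv2.findContours(b&k,cv2.RETR_EXTERNAL,cv2.CHAIN_APPROX_NONE)[0],key=cv2.contourArea)
r=cv2.minEnclosingCircle(c);print("knob",r,onplane(W,*r[0],.07))
cv2.drawContours(w,[c],-1,(255,255,0),1);cv2.imwrite("pics/w2o.png",w)
E
```

```text
2.85 [ 0.54484174 -0.23150613  0.16265602] [1.99921652e-01 9.79811876e-01 1.08842345e-04 9.37993464e-05]
[262.66550456 182.16765208]
[ 89 108 125] [ 10 127  70]
((262.4207458496094, 178.48680114746094), (105.33346557617188, 106.59564971923828), 104.59564208984375) [ 0.5427282 -0.2324895  0.04     ]
knob ((262.5, 189.5), 17.67776870727539) [ 0.54350393 -0.23270066  0.07      ]
```

View pics/w2o.png

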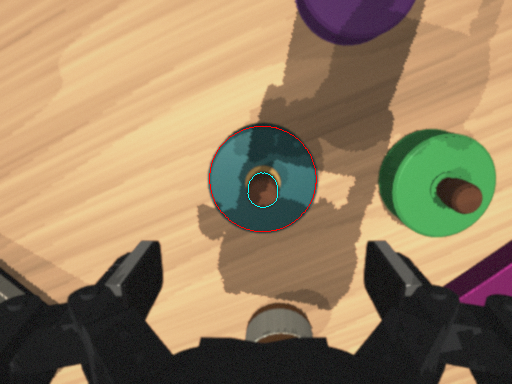

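The lid is at (262.4,178.5) in the wrist view. That casts to (0.543,-0.2325), and the knob ray agrees within 1 mm. The purple and green lids are clear of the jaws, so I'll descend and close. The flange has only 1.5 mm of clearance in the neck. I'll therefore close once to centre the lid, then reopen and look again, which calibrates the wrist camera's bias across the jaws.

Request:
step_arm(
  series=[
    [[1,0,-0.03,0.2,0,0,0],[1,0,-0.03,0.6,0,0,0],[1,0,-0.03,1.1,0,0,0],[1,0,-0.03,1.6,0,0,0],[1,0,-0.03,2.0,0,0,0],[1,0,-0.03,2.25,0,0,0],[1,0,-0.03,2.36,0,0,0],[1,0,-0.03,2.36,0,0,0],[0.5,0,-0.03,2.36,0,0,0],[0.4,0,-0.03,2.36,0,0,0]],
  ],
)

```text
time_s: 3.9
eef_pos: [0.5449, -0.2353, 0.0456]
eef_rot: [0.201, 0.98, -0.0, 0.001]
ft_force: [0.4, -0.3, 0.1]
gripper_width: 0.0592
```

Request:
step_arm(
  series=[
    [[0.35,0,0,0,0,0,0],[0.3,0,0,0,0,0,0],[0.25,0,0,0,0,0,0],[0.2,0,0,0,0,0,0],[0.1,0,0,0,0,0,0],[0,0,0,0,0,0,0],[0,0,0,0,0,0,0],[0,0,0,0,0,0,0]],
  ],
)

```text
time_s: 4.7
eef_pos: [0.5445, -0.2349, 0.0451]
eef_rot: [0.201, 0.98, -0.0, 0.0]
ft_force: [0.3, 2.0, 5.3]
gripper_width: 0.0224
```

Request:
step_arm(
  series=[
    [[0.3,0,0,0,0,0,0],[0.6,0,0,0,0,0,0],[1,0,0,0,0,0,0],[1,0,0,0,0,0,0],[1,0,0,-0.4,0,0,0],[1,0,0,-1.0,0,0,0],[1,0,0,-1.7,0,0,0],[1,0,0,-2.2,0,0,0],[1,0,0,-2.36,0,0,0],[1,0,0,-2.36,0,0,0]],
  ],
)

```text
time_s: 5.7
eef_pos: [0.5446, -0.2352, 0.1632]
eef_rot: [0.201, 0.98, -0.0, 0.001]
ft_force: [1.0, 0.2, 0.3]
gripper_width: 0.0854
```

Request:
step_arm(
  series=[
    [[1,0,0,0,0,0,0],[1,0,0,0,0,0,0]],
  ],
)

```text
time_s: 5.9
eef_pos: [0.5429, -0.234, 0.16]
eef_rot: [0.201, 0.98, 0.001, -0.002]
ft_force: [-0.2, 0.7, -0.2]
gripper_width: 0.0856
```

```bash
python3 - <<'E'
from h import *
s=get_state();print(s["time_s"],s["eef_pos"],s["eef_rot"],s["gripper_width"],s["ft_force"])
W=info("wrist");w=cams.capture("wrist");cv2.imwrite("pics/w3.png",w)
hsv=cv2.cvtColor(cv2.GaussianBlur(w,(3,3),0),cv2.COLOR_BGR2HSV)
m=cv2.inRange(hsv,(80,90,50),(102,255,255))
c=max(cv2.findContours(m,cv2.RETR_EXTERNAL,cv2.CHAIN_APPROX_NONE)[0],key=cv2.contourArea)
e=cv2.fitEllipse(cv2.convexHull(c));L=onplane(W,*e[0],.04);print(e,L)
T=np.array([.44657,.21155,.04])
print("lid-TCP tool mm",totool(L-s["eef_pos"])*50,"tin(w)-lid",T-L)
E
```

```text
5.9 [ 0.54293193 -0.23401795  0.16003687] [ 2.01036086e-01  9.79581935e-01  7.57728049e-04 -1.77529761e-03] 0.08557643148360258 [-0.18611017  0.72725204 -0.1861093 ]
((262.553466796875, 180.81619262695312), (105.991943359375, 107.68257141113281), 103.81732177734375) [ 0.54159182 -0.23516119  0.04      ]
lid-TCP tool mm [  0.36289009  -1.66574385 120.03768537] tin(w)-lid [-9.50218179e-02  4.46711186e-01  2.08166817e-17]
```

The lid is now centred in the jaws at pixel (262.6,180.8), and the tin was at about (264.3,178.9) from the equivalent pose. That puts the tin 1.4 mm further along tool y and about 1.8 mm further along tool x than the commanded difference. The grasp-to-tin move is therefore x +5.286, y +7.458 units. Now the real grasp.

Request:
step_arm(
  series=[
    [[1,0,0,0.3,0,0,0],[1,0,0,0.9,0,0,0],[1,0,0,1.6,0,0,0],[1,0,0,2.1,0,0,0],[1,0,0,2.32,0,0,0],[0.8,0,0,2.36,0,0,0],[0.6,0,0,2.36,0,0,0],[0.4,0,0,2.36,0,0,0],[0.3,0,0,2.36,0,0,0],[0.2,0,0,2.36,0,0,0]],
  ],
)

```text
time_s: 6.95
eef_pos: [0.5451, -0.2355, 0.046]
eef_rot: [0.201, 0.98, -0.001, 0.001]
ft_force: [0.0, 0.5, 3.6]
gripper_width: 0.0225
```

Request:
step_arm(
  series=[
    [[0,0,0,0,0,0,0],[0,0,0,0,0,0,0],[0,0,0,0,0,0,0],[0,0,0,-0.1,0,0,0],[0,0,0,-0.4,0,0,0],[0,0,0,-0.9,0,0,0],[0,0,0,-1.5,0,0,0],[0,0,0,-2.1,0,0,0],[0,0,0,-2.5,0,0,0],[0,0,0,-2.6,0,0,0]],
  ],
)

```text
time_s: 7.95
eef_pos: [0.5454, -0.2357, 0.1781]
eef_rot: [0.201, 0.98, -0.001, 0.003]
ft_force: [0.9, -1.0, -2.7]
gripper_width: 0.0221
```

```bash
python3 - <<'E'
from h import *
s=get_state();print(s["time_s"],s["eef_pos"],s["eef_rot"],s["gripper_width"],s["ft_force"])
w=cams.capture("wrist");a=cams.capture("scene");s=get_state();print(s["eef_pos"],s["ft_force"])
cv2.imwrite("pics/s4.png",a);p=proj(info("scene"),[s["eef_pos"]])[0].astype(int);print(p)
a2=cv2.resize(a[p[1]-48:p[1]+48,p[0]-48:p[0]+48],(384,384),interpolation=cv2.INTER_CUBIC)
cv2.imwrite("pics/c4.png",cv2.hconcat([cv2.resize(w,(400,384)),a2]))
E
```

```text
7.95 [ 0.54541988 -0.2356554   0.17813265] [ 0.20096861  0.97959343 -0.00115371  0.00264661] 0.02210951289306922 [ 0.85046416 -0.99355158 -2.6500016 ]
[ 0.54426719 -0.23490605  0.17518206] [ 0.3623517  -0.07195037 -2.67108784]
[161 161]
```

View pics/c4.png

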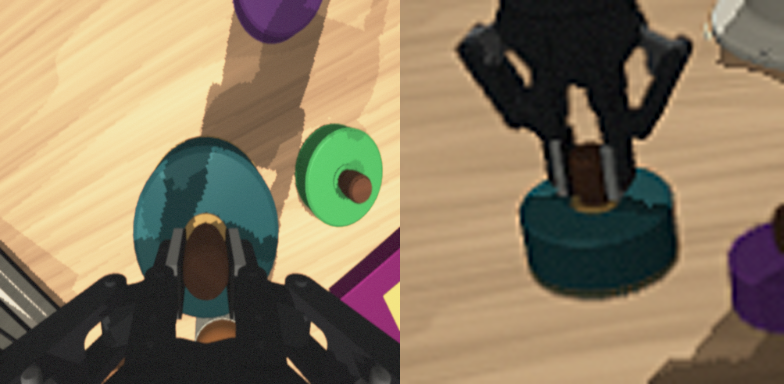

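The wrist and scene views show the knob between the pads and the cap level. The force of -2.7 N fits the weight of the pair. Carrying it over to the tin.

Request:
step_arm(
  series=[
    [[0,0.1,0.15,-0.1,0,0,0],[0,0.4,0.55,-0.2,0,0,0],[0,0.8,1.1,-0.2,0,0,0],[0,1.25,1.75,-0.2,0,0,0],[0,1.75,2.45,-0.2,0,0,0],[0,2.25,3.15,-0.2,0,0,0],[0,2.75,3.85,-0.2,0,0,0],[0,3.25,4.6,-0.2,0,0,0],[0,3.75,5.3,-0.2,0,0,0],[0,4.2,5.95,-0.2,0,0,0]],
  ],
)

```text
time_s: 9.05
eef_pos: [0.4659, 0.1237, 0.1829]
eef_rot: [0.201, 0.98, -0.0, -0.002]
ft_force: [0.3, -0.1, -2.6]
gripper_width: 0.0224
```

Request:
step_arm(
  series=[
    [[0,0.4,0.57,0,0,0,0],[0,0.7,1.0,0,0,0,0],[0,0.95,1.3,0,0,0,0],[0,1.05,1.45,0,0,0,0],[0,1.086,1.508,0,0,0,0],[0,1.086,1.508,0,0,0,0],[0,1.086,1.508,0,0,0,0],[0,1.086,1.508,0,0,0,0]],
  ],
)

```text
time_s: 9.85
eef_pos: [0.4482, 0.2113, 0.1842]
eef_rot: [0.202, 0.979, -0.0, -0.0]
ft_force: [0.6, 0.1, -2.5]
gripper_width: 0.0221
```

```bash
python3 - <<'E'
from h import *
s=get_state();print(s["time_s"],s["eef_pos"],s["eef_rot"],s["gripper_width"],s["ft_force"])
P=[s["eef_pos"]]
w=cams.capture("wrist");P.append(get_state()["eef_pos"]);a=cams.capture("scene");P.append(get_state()["eef_pos"]);t=cams.capture("top")
for n,i in(("w5",w),("s5",a),("t5",t)):cv2.imwrite(f"pics/{n}.png",i)
print(np.array(P))
def crop(im,u,v,r,W=390):return cv2.resize(im[v-r:v+r,u-r:u+r],(W,W),interpolation=cv2.INTER_CUBIC)
cv2.imwrite("pics/c5.png",cv2.hconcat([crop(a,321,140,45),crop(t,152,245,45)]))
E
```

```text
9.85 [0.44821228 0.21132949 0.18423912] [ 2.01649011e-01  9.79457841e-01 -1.18894755e-04 -2.66512893e-05] 0.022064492647129407 [ 0.59480974  0.09001291 -2.54932361]
[[0.44821228 0.21132949 0.18423912]
 [0.44822377 0.21140463 0.18428433]
 [0.44818279 0.2115302  0.18432238]]
```

View pics/c5.png

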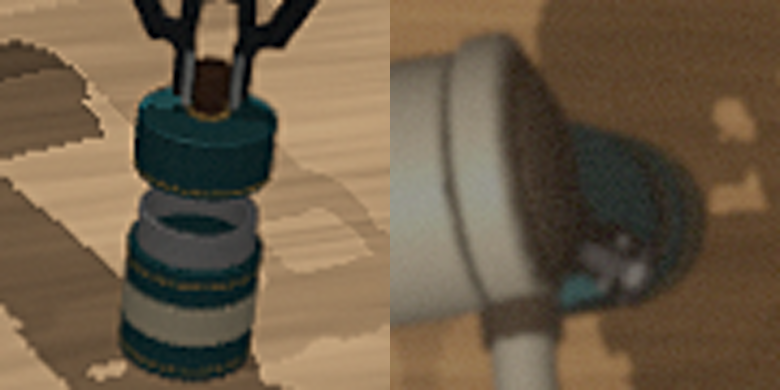

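The scene crop shows the cap above the tin and level, with its axis on the line of the tin's axis to within about 1 mm sideways. In the top view the arm hides most of it. I'll lower in stages and watch the force.

Request:
step_arm(
  series=[
    [[0,0,0,0.1,0,0,0],[0,0,0,0.25,0,0,0],[0,0,0,0.4,0,0,0],[0,0,0,0.52,0,0,0],[0,0,0,0.6,0,0,0],[0,0,0,0.65,0,0,0],[0,0,0,0.68,0,0,0],[0,0,0,0.7,0,0,0]],
  ],
)

```text
time_s: 10.8
eef_pos: [0.4481, 0.2121, 0.1494]
eef_rot: [0.201, 0.98, 0.0, 0.0]
ft_force: [0.1, 0.8, -3.2]
gripper_width: 0.0228
```

Request:
step_arm(
  series=[
    [[0,0,0,0.02,0,0,0],[0,0,0,0.04,0,0,0],[0,0,0,0.06,0,0,0],[0,0,0,0.08,0,0,0],[0,0,0,0.1,0,0,0],[0,0,0,0.1,0,0,0]],
  ],
)

```text
time_s: 11.4
eef_pos: [0.4484, 0.212, 0.1447]
eef_rot: [0.201, 0.98, 0.0, 0.001]
ft_force: [-0.5, -0.6, -0.7]
gripper_width: 0.0227
```

Request:
step_arm(
  series=[
    [[0,0,0,0.02,0,0,0],[0,0,0,0.04,0,0,0],[0,0,0,0.06,0,0,0],[0,0,0,0.08,0,0,0],[0,0,0,0.1,0,0,0],[0,0,0,0.1,0,0,0]],
  ],
)

```text
time_s: 12.0
eef_pos: [0.4477, 0.2121, 0.1389]
eef_rot: [0.201, 0.98, -0.0, -0.0]
ft_force: [1.1, 0.2, 0.9]
gripper_width: 0.0221
```

Request:
step_arm(
  series=[
    [[0,0,0,0.02,0,0,0],[0,0,0,0.04,0,0,0],[0,0,0,0.06,0,0,0],[0,0,0,0.08,0,0,0],[0,0,0,0.08,0,0,0]],
  ],
)

```text
time_s: 12.5
eef_pos: [0.4476, 0.2121, 0.1349]
eef_rot: [0.201, 0.98, -0.0, -0.0]
ft_force: [0.2, 0.5, -0.6]
gripper_width: 0.0222
```

Request:
step_arm(
  series=[
    [[0,0,0,0.02,0,0,0],[0,0,0,0.04,0,0,0],[0,0,0,0.06,0,0,0],[0,0,0,0.08,0,0,0],[0,0,0,0.08,0,0,0]],
  ],
)

```text
time_s: 13.0
eef_pos: [0.4481, 0.212, 0.1316]
eef_rot: [0.201, 0.98, -0.0, 0.0]
ft_force: [0.7, -0.8, 2.6]
gripper_width: 0.0223
```

Request:
step_arm(
  series=[
    [[0,0,0,0.02,0,0,0],[0,0,0,0.04,0,0,0],[0,0,0,0.05,0,0,0],[0,0,0,0.05,0,0,0]],
  ],
)

```text
time_s: 13.4
eef_pos: [0.4485, 0.2123, 0.1309]
eef_rot: [0.201, 0.98, 0.0, 0.0]
ft_force: [-5.1, -1.9, 15.0]
gripper_width: 0.0221
```

Firm contact at TCP 0.1309, against 0.1305 expected from the grasp height plus 85 mm. One slightly firmer press, then release the push and check the scene view.

Request:
step_arm(
  series=[
    [[0,0,0,0.02,0,0,0],[0,0,0,0.03,0,0,0],[0,0,0,0.03,0,0,0]],
  ],
)

```text
time_s: 13.7
eef_pos: [0.449, 0.2124, 0.131]
eef_rot: [0.201, 0.98, 0.0, 0.001]
ft_force: [-9.0, -2.2, 23.6]
gripper_width: 0.0225
```

```bash
python3 - <<'E'
from h import *
a=cams.capture("scene");cv2.imwrite("pics/s6.png",a)
s=get_state();print(s["time_s"],s["eef_pos"],s["eef_rot"],s["ft_force"],s["moment"])
cv2.imwrite("pics/c6.png",cv2.resize(a[105:195,276:366],(500,500),interpolation=cv2.INTER_CUBIC))
E
```

```text
13.75 [0.44902173 0.21236456 0.13099404] [2.00773407e-01 9.79637193e-01 1.79227347e-04 9.88681479e-04] [-9.76156113 -2.33361333 24.52162605] [-0.69636847  1.59918889  0.02241906]
```

View pics/c6.png

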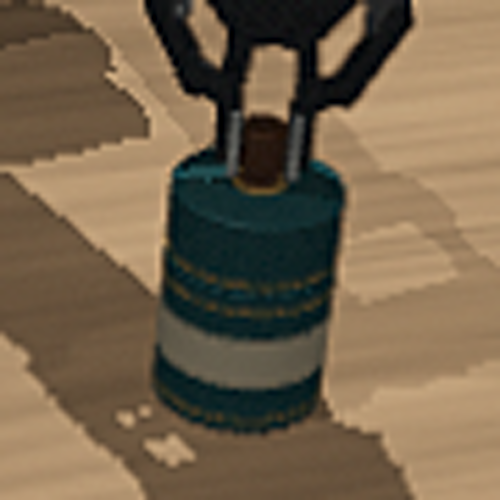

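The cap sits flush on the shoulder, tin upright and level, so it is closed. Unloading slowly, then lifting straight up until the skirt clears the neck, with a force check on the way.

Request:
step_arm(
  series=[
    [[0,0,0,-0.02,0,0,0],[0,0,0,-0.04,0,0,0],[0,0,0,-0.06,0,0,0],[0,0,0,-0.1,0,0,0],[0,0,0,-0.15,0,0,0],[0,0,0,-0.2,0,0,0],[0,0,0,-0.25,0,0,0]],
  ],
)

```text
time_s: 14.45
eef_pos: [0.4477, 0.212, 0.1396]
eef_rot: [0.201, 0.98, -0.0, -0.0]
ft_force: [0.2, -0.9, -1.1]
gripper_width: 0.0221
```

Request:
step_arm(
  series=[
    [[0,0,0,-0.06,0,0,0],[0,0,0,-0.14,0,0,0],[0,0,0,-0.22,0,0,0],[0,0,0,-0.3,0,0,0],[0,0,0,-0.4,0,0,0],[0,0,0,-0.5,0,0,0],[0,0,0,-0.55,0,0,0]],
  ],
)

```text
time_s: 15.15
eef_pos: [0.4483, 0.2122, 0.1681]
eef_rot: [0.201, 0.98, 0.0, 0.0]
ft_force: [-0.7, -0.5, -1.7]
gripper_width: 0.0224
```

Request:
step_arm(
  series=[
    [[0,0,0,-0.1,0,0,0],[0,0,0,-0.3,0,0,0],[0,0,0,-0.6,0,0,0],[0,0,0,-0.9,0,0,0],[0,0,0,-1.2,0,0,0],[0,0,0,-1.4,0,0,0],[0,0,0,-1.55,0,0,0],[0,0,0,-1.6,0,0,0],[0,0,0,-1.6,0,0,0],[0,0,0,-1.6,0,0,0]],
  ],
)

```text
time_s: 16.15
eef_pos: [0.4476, 0.212, 0.2466]
eef_rot: [0.201, 0.98, -0.0, -0.001]
ft_force: [-0.3, -0.2, -2.1]
gripper_width: 0.022
```

```bash
python3 - <<'E'
from h import *
a=cams.capture("scene");cv2.imwrite("pics/s7.png",a)
s=get_state();print(s["time_s"],s["eef_pos"],s["eef_rot"],s["ft_force"],s["gripper_width"])
cv2.imwrite("pics/c7.png",cv2.resize(a[80:190,270:370],(545,600),interpolation=cv2.INTER_CUBIC))
E
```

```text
16.2 [0.4475472  0.21201486 0.24649983] [ 2.01049606e-01  9.79580782e-01 -2.86285751e-04 -6.81901601e-04] [ 0.13821886 -0.36736939 -2.70408122] 0.022686999539068234
```

View pics/c7.png

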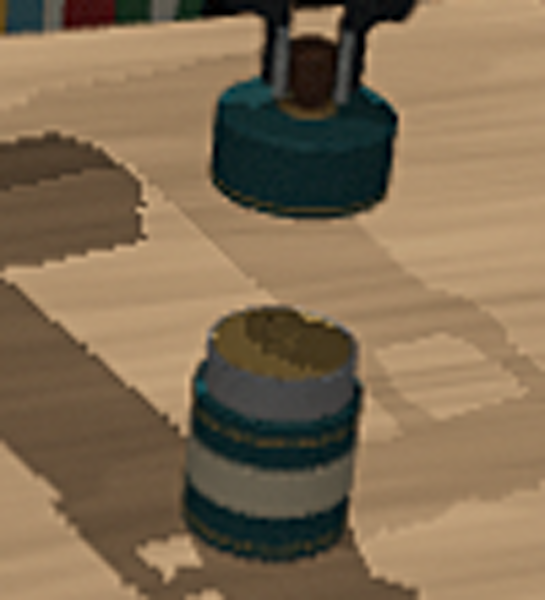

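The cap is held above the tin, and the brass inner lid stays behind in the neck (crop ellipse about (283,345)). I'll check that it is flush and that the tin hasn't moved, using the scene view plus the wrist view.

```bash
python3 - <<'E'
from h import *
S=info("scene");a=cv2.imread("pics/s7.png");o=cv2.imread("pics/s0.png") if 0 else cv2.imread("pics/scene0.png")
hsv=cv2.cvtColor(a,cv2.COLOR_BGR2HSV)
m=cv2.inRange(hsv,(15,90,20),(35,255,200));k=np.zeros_like(m);cv2.circle(k,(322,143),17,255,-1)
c=max(cv2.findContours(m&k,cv2.RETR_EXTERNAL,cv2.CHAIN_APPROX_NONE)[0],key=cv2.contourArea)
e=cv2.fitEllipse(cv2.convexHull(c));print("brass",e,onplane(S,*e[0],.109))
u,v=e[0];q=[proj(S,[onplane(S,u,v,.109)+np.array(d)])[0] for d in((.036,0,0),(-.036,0,0),(0,.036,0),(0,-.036,0),(0,0,.0025))];print(np.round(np.array(q)-[u,v],2))
# tin motion: shift of the tin's lower body between pictures, and bystanders
g=lambda i:np.float32(cv2.cvtColor(i,cv2.COLOR_BGR2HSV)[...,1])
for n,(x0,x1,y0,y1) in{"tin body":(298,342,160,186),"rim":(300,345,128,160)}.items():print(n,cv2.phaseCorrelate(g(o[y0:y1,x0:x1]),g(a[y0:y1,x0:x1])))
r=lambda i:cv2.resize(i[124:184,298:346],(384,480),interpolation=cv2.INTER_CUBIC)
w=cams.capture("wrist");cv2.imwrite("pics/w8.png",w)
cv2.imwrite("pics/c8.png",cv2.hconcat([r(o),r(a)]))
E
```

```text
brass ((322.6366882324219, 140.1443328857422), (26.999897003173828, 35.04351806640625), 101.71211242675781) [0.43770168 0.22004176 0.109     ]
[[  4.98   6.15]
 [ -4.75  -5.86]
 [ 11.48  -1.43]
 [-11.69   1.47]
 [  0.08  -0.76]]
tin body ((0.40159069421664384, 0.58068362952414), 1.005889544074918)
rim ((0.443458449455882, 0.038858578730799564), 0.6076811403036118)
```

View pics/c8.png

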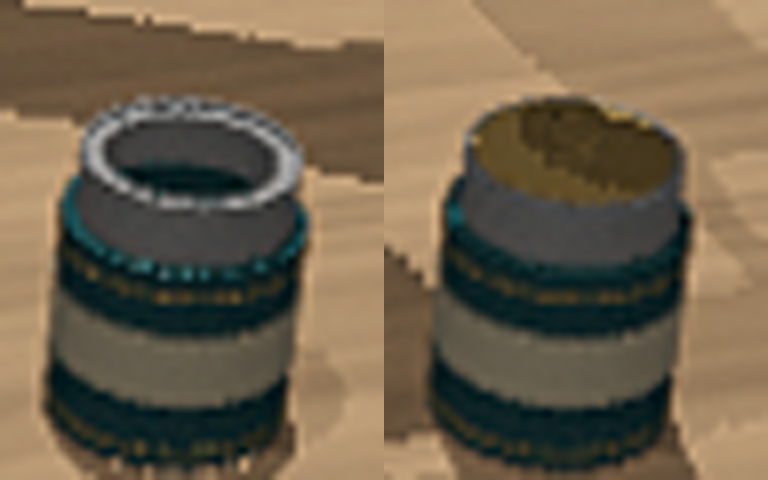

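The tin hasn't shifted, since its edges fall on the same pixels, and the brass lid fills the neck parallel to the rim. This view can't separate flush from 2.5 mm proud, so I'll step aside once (still high and level) to see the neck from the wrist camera, then return.

Request:
step_arm(
  series=[
    [[0,-0.2,0,0,0,0,0],[0,-0.6,0,0,0,0,0],[0,-1.1,0,0,0,0,0],[0,-1.5,0,0,0,0,0],[0,-1.8,0,0,0,0,0],[0,-1.9,0,0,0,0,0],[0,-1.9,0,0,0,0,0],[0,-1.9,0,0,0,0,0]],
  ],
)

```text
time_s: 17.05
eef_pos: [0.5349, 0.1749, 0.2471]
eef_rot: [0.201, 0.98, -0.0, -0.0]
ft_force: [0.1, -0.2, -1.3]
gripper_width: 0.0221
```

```bash
python3 - <<'E'
from h import *
W=info("wrist");w=cams.capture("wrist");cv2.imwrite("pics/w9.png",w)
p=proj(W,[[.4466,.2116,.109]])[0];print(p)
hsv=cv2.cvtColor(cv2.GaussianBlur(w,(3,3),0),cv2.COLOR_BGR2HSV)
m=cv2.inRange(hsv,(15,90,20),(35,255,255));k=np.zeros_like(m);cv2.circle(k,(int(p[0]),int(p[1])),45,255,-1)
c=max(cv2.findContours(m&k,cv2.RETR_EXTERNAL,cv2.CHAIN_APPROX_NONE)[0],key=cv2.contourArea)
e=cv2.fitEllipse(cv2.convexHull(c));print(e,onplane(W,*e[0],.109))
u,v=p.astype(int);u=max(60,u);v=max(60,v)
cv2.imwrite("pics/c9.png",cv2.resize(w[v-60:v+60,u-60:u+60],(600,600),interpolation=cv2.INTER_CUBIC));print(u-60,v-60)
E
```

```text
[263.496238   56.8157601]
((262.9598083496094, 56.00992202758789), (89.78031158447266, 89.93392944335938), 164.9632568359375) [0.44588207 0.21145255 0.109     ]
203 0
```

View pics/c9.png

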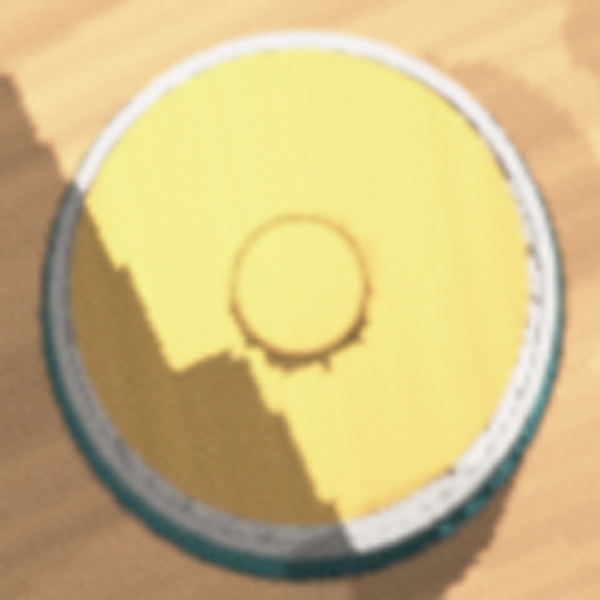

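The inner lid is concentric inside a full steel rim ring: brass centre (263,56), matching the tin position within 1 mm. It is home. Returning above the tin.

Request:
step_arm(
  series=[
    [[0,0.2,0,0,0,0,0],[0,0.6,0,0,0,0,0],[0,1.1,0,0,0,0,0],[0,1.5,0,0,0,0,0],[0,1.8,0,0,0,0,0],[0,1.9,0,0,0,0,0],[0,1.9,0,0,0,0,0],[0,1.9,0,0,0,0,0],[0,1.9,0,0,0,0,0]],
  ],
)

```text
time_s: 18.0
eef_pos: [0.4486, 0.2118, 0.2473]
eef_rot: [0.201, 0.98, -0.0, 0.0]
ft_force: [-0.3, -1.0, -1.9]
gripper_width: 0.0223
```

```bash
python3 - <<'E'
from h import *
s=get_state();print(s["time_s"],s["eef_pos"],s["eef_rot"],s["ft_force"],s["gripper_width"],abs(s["qd"]).max())
if abs(s["eef_pos"]-[.448,.212,.247]).max()<.004 and s["gripper_width"]>.02: print(bot.sign_off())
E
```

```text
18.0 [0.44857567 0.21178701 0.24733823] [ 2.01337596e-01  9.79521893e-01 -2.09262580e-05  1.79681880e-04] [-0.3300085  -0.95344561 -1.92490667] 0.02231369241624362 0.004429183179134914
the job is handed in; nothing more can be done
None
```

The job is done and handed in at 18.0 s. The inner lid is home in the tin, and the arm is holding the outer lid level above it. The report gives no verdict.

**What I did:** I closed the jaws once on the teal lid's knob to centre it, reopened for a second look, then gripped and lifted the pair level. I lowered it onto the tin in stages and pressed it down with about 24 N. I then lifted the outer lid off alone, moved aside once to look into the neck, and came back above the tin.

**What the last checks showed:**
- **Inner lid:** in the wrist view it sits concentric inside a full steel rim, with its centre within 1 mm of the measured tin centre.
- **Tin:** it stands upright. By eye its edges fall on the same pixels as before; an image-shift measure gave up to about 0.6 px (1–2 mm), which I put down to changed shadows.
- **Outer lid:** it is held by the knob, with the skirt about 94 mm above the tin's rim.

**What disagreed or stayed uncertain:**
- The top and wrist cameras put the tin about 5 mm apart. I used wrist views from equivalent poses instead, so the camera's bias cancelled.
- Position readings varied by 1–3 mm just after moves.
- The side force reached about 9 N during the press and went away on lifting.
- The final weight readings (-1.3 to -2.7 N) scatter too much to confirm the lid's weight; I relied on the pictures for that.
- I did not check the mug, book and jar separately at the end; the arm's path stayed clear of them.

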